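# Present the coded test tile to the tile reader

## Task

Slide the tile reader's dust gate fully open, then pick up the coded test tile from the kiln shelf - the only one with a small notch cut from a corner, which marks its coded end - and push that end into the reader's throat, code upward, until it is fully home against the sprung contact pin. Finish while still gripping the tile and holding it home (the pin would push it back out); leave the other two tiles where they lie.

Things in the scene. Friction and masses are not known exactly. Their poses are not given: they have to be found in the camera images.
- coded_tile: Fired clay tile 100 x 40 x 8 mm, 85 g, glazed middle, bare ends, flat on the kiln shelf, code up, at any yaw. Origin: centre of underside; x runs along it to the coded end, z up out of the coded face (dark dots). Square notch, 13 mm (x) by 12 mm (y), in the +x +y corner. Grip across the 40 mm, 22 mm from the un-notched end, so that the fingers stay out of the throat.
- coded_tile_end (a point): Middle of the coded tile's notched end face (tile x = 50 mm), at half thickness. Axes as the tile's.
- blank_tile_a: Blank tile, the same 100 x 40 x 8 mm tile without notch or dots, also on the kiln shelf. Origin: centre of underside, x along its length.
- blank_tile_b: Second blank tile, the same as the other.
- kiln_shelf: Fixed dark grey slab 250 (x) x 270 (y) x 15 mm that the three tiles lie on. Origin: centre of the underside.
- tile_reader: Fixed grey instrument: x -20 to 85, y -108 to 48, top z 82 mm. Origin on the table under the throat's centre line. Throat opens to -x; tile x, y along reader x, y. Mouth 55 wide at x -20, narrowing to 43 wide, 13 high (z 45 to 58) from x 0 to the end wall at x 30. Key block in the far +y corner (x 19 to 30, y from 11) that only the notch clears; else the tile stops 11 mm short. Glass window above.
- reader_mouth (a point): Point before the throat's mouth, at the gate's front: reader x = -27 mm, y = 0, z = 49 mm. Axes as the reader's.
- reader_home (a point): Where the middle of the tile's coded end belongs when home: reader x = 30 mm, y = 0, z = 49 mm (underside on the throat floor; up to 5 mm higher is free too). Axes as the reader's.
- dust_gate (a joint): Dust gate across the throat, in m: 0 closed, 0.060 fully open (stop). It slides toward the reader's -y (right, seen from the robot) with about 1.2 N of friction and stays where left; the throat is clear from about 0.053. Starts shut or nearly so.
- gate_grip (a point): On the gate's black grip fin, which stands up from the gate: 19 mm (reader x) by 12 mm (reader y), from the flange at z = 85 mm to its top at z = 110 mm; this point is on its centre line at z = 100 mm. Pinch it across the 12 mm or push it. Moves with the gate.
- contact_pin (a joint): Sprung pin in the throat's end wall, in m: 0 = out (tip at reader x 22, y -7, z 51 mm); the tile's end pushes it in along +x, 0.008 with the tile against the end wall. Spring 2.7 N at 0, 6.3 N at 0.008.

How it is judged:
By the outcome, as a careful person would: the job done as asked, in the order asked, and still so for the second after the job is handed in, while the arm keeps its last pose, push and grip.
It also fails if it takes over 58 s, if anything falls off the work surface, if the arm or the gripper's body presses on something with over 40 N, if the wrist force passes 120 N, or if a joint passes its speed limit or range.

## Robot

A 6-joint arm with a two-finger parallel gripper is mounted at the origin on the work surface; the furniture and walls round the work are solid. World frame = base frame: x ahead of the robot, y to its left, z up, the work surface at z = 0. Lengths are in mm, angles in rad, forces in N, time in s.
With the tool pointing down it reaches from about 350 to 875 mm from the base axis. Payload 4.2 kg.
Tool frame: the origin (TCP) lies midway between the tips of the shut fingers; the grasp point (between the pads) lies 19 mm behind it (arm.grip_depth is the distance from the TCP to the grasp point, in mm); z points along the fingers, x is the direction in which the jaws open and shut, and the axes are right-handed (so a half turn about z gives the same grasp; the last joint's range is limited). The gripper opens to 85 mm and grips with 20 to 120 N. Pads are 22 mm wide; open, the fingers measure 114 mm over their backs; the gripper's body (76 mm by 85 mm) begins 54 mm behind the grasp point. The pads swing forward as they close: fully open they stand 13 mm farther back than shut.
Start: joints at [1.49, 0.385, 0.008, 0, -1.194, -0.259], TCP at [208.279, 589.253, 231.312] pointing down, gripper open.
Joint ranges: [-3.14, 3.14], [-1.21, 2.06], [-1.07, 1.41], [-3.16, 2.05], [-2.99, -0.16], [-3.1, 3.1]. Speed limits (rad/s): [2.79, 2.79, 3.14, 3.14, 3.14, 3.14].

## Interface

Orientations are given as a unit quaternion [x, y, z, w].
In Python, from bench import arm, eyes, find_in, silhouettes gives the robot as it stands. The module is installed in compiled form; this text tells all that it offers.
- The arm moves only by the tool play_rows, never from a script. Its arguments are lists of equal length, an entry for each row: "offset": the shift along the world's x, y, z in mm, a list of three; "turn": the turn about the world's z in rad. In form: {"offset": [[x, y, z], ...], "turn": [turn, ...]}. A call has 1 to 12 rows; each row shifts and turns the pose as measured when the row begins; what a row does not reach is not made up. A row lasts 1/10 s, in which the tool goes at most 50 mm and 8.59 degrees, less where a joint would pass 70% of its speed; a pose out of reach is approached as far as the arm can. A call is refused whole if a number of a shift passes 50 or a number of a turn 0.15, either way. A call with a gripper value outside its range is refused whole. "grip" is the gripper's target within -1 to 1 (fully open at 1, half-way at 0, shut at -1), set as the call begins (left out, the last holds). The fingers move at their own pace and stop on an object; the grip force is fixed at half the most. Time passes only in rows, so rows that do not move let the fingers close. It gives the time, the measured TCP pose, the force and the opening at its end, in the units of the state.
- arm.read_state(): the state, without advancing time (a new reading comes with each control period).
- eyes.get_image(name): name is "side" or "top"; returns (picture, depth): 400x640x3 uint8, red, green, blue; 400x640 float32, mm along the optical axis (not along the pixel's ray), 0 where there is no reading.
- eyes.camera_params(name): a dict with "camera_matrix" (3x3 intrinsics, pixels), "camera_from_world" (4x4, takes a point from world to camera coordinates). Camera axes: x right, y down, z forward; pixel columns grow to the right and rows downward; lengths in mm; the calibration is good to about 2 mm. A picture is of the moment at which its call begins. camera_params takes no time and is no camera call.
- arm.job_done(): hands the job in, once; it reports no verdict.
Trained networks look in the newest picture that a camera, given by its name, has taken for a name from the list of things; names that differ only in an ending like _2 or _b are one class to them, and where a whole thing is asked for, a point or a joint stands for the part that bears it (a point fixed in the world has none). Each returns a list of dicts, best first, with "score" (0 to 1); they miss things now and then, are a little off and sometimes report something else, mostly with a low value. They report only what shows in the picture. A call takes as long as a camera call.
- find_in(camera, query): "bbox" ([centre column, centre row, width, height] in pixels, round what is visible of it).
- silhouettes(camera, query): "mask" (400x640 bool, what is visible of it) and "bbox" ([centre column, centre row, width, height] in pixels, round what is visible of it).
The state is a dict: "clock": time; "joints": joint angles; "joint_vel": joint speeds; "joint_efforts": joint torques, N m; "position": TCP position; "ee_rot": TCP orientation; "contact_force": force on the tool from outside, world axes, zero at the start; "wrist_torque": the same for the moment, N m; "gripper_width": finger opening in mm.
Only numpy, scipy, OpenCV 4.12 (cv2) and the standard library are available. Lean on these libraries where they do the work, as an engineer would, in place of code of your own. Each camera call takes 0.05 s, during which the arm holds its last target. There are 200 camera calls.

## Working session

There is one attempt and no reset: what is moved stays moved. The work goes in short steps, Python scripts to look and compute and a tool call to move; the robot and the scene stay as the last step left them, time stands still between calls to the robot, and variables do not carry over. Pictures are saved under pics/ and viewed, on a budget of 10 in all, crops included, one or two more only if the job needs it, and the job is handed in when it is done.

Besides the shell and the picture viewer there is one more tool, called after ">>>" as a command line: name --pt "numbers of a row" for each row, then --argument value for the rest. play_rows: Moves the arm, as the interface text tells. Its arguments: {"type":"object","properties":{"offset":{"type":"array","items":{"type":"array","items":{"type":"number"}}},"turn":{"type":"array","items":{"type":"number"}},"grip":{"type":"number"}},"required":["offset","turn"]}

```bash
mkdir -p pics
cat > h.py <<'E'
import numpy as np, cv2
from bench import arm, eyes, find_in, silhouettes
def cloud(name):
    im,d=eyes.get_image(name); p=eyes.camera_params(name)
    K=np.array(p["camera_matrix"]);T=np.linalg.inv(np.array(p["camera_from_world"]))
    v,u=np.mgrid[:400,:640]
    c=np.stack([(u-K[0,2])/K[0,0]*d,(v-K[1,2])/K[1,1]*d,d,np.ones_like(d)],-1)
    w=(c@T.T)[...,:3]; w[d==0]=np.nan
    return im,d,w
E
python3 - <<'E'
from h import *
print(arm.read_state())
ims=[]
for n in("top","side"):
    im,d,w=cloud(n); ims.append(im)
    print(n,np.linalg.inv(eyes.camera_params(n)["camera_from_world"]).round(2).tolist())
    for q in("coded_tile","blank_tile_a","kiln_shelf","tile_reader","dust_gate"):
        for s in silhouettes(n,q)[:3]:
            m=s["mask"]; P=w[m]; 
            print(n,q,round(s["score"],2),np.round(s["bbox"]),m.sum(),np.nanmedian(P,0).round(1),np.nanpercentile(P,2,axis=0).round(),np.nanpercentile(P,98,axis=0).round())
    cv2.imwrite(f"pics/{n}0.png",im[...,::-1])
E
```

```text
{'clock': 0.0, 'joints': array([ 1.48958390e+00,  3.85563122e-01,  6.61703014e-03, -5.23031747e-04,
       -1.19399991e+00, -2.58601579e-01]), 'joint_vel': array([ 8.93522149e-04, -7.77993645e-04,  7.97773599e-04,  7.59704140e-04,
       -1.86224262e-03, -3.11297270e-05]), 'joint_efforts': array([ 1.09850909e-03, -3.92284405e+01,  1.88398039e+01,  4.18630198e+00,
       -4.61762495e-03,  3.50699693e-06]), 'position': array([208.09921169, 588.71136824, 230.21061524]), 'ee_rot': array([-5.77280489e-01,  8.16545175e-01, -6.68385295e-04, -8.76138500e-04]), 'contact_force': array([-0.59378538,  0.02686447, -0.29013485]), 'wrist_torque': array([ 0.03454811, -0.02623548,  0.01459191]), 'gripper_width': 85.38365757738744}
top [[-0.0, -0.99, 0.17, 408.25], [-1.0, 0.0, 0.01, 24.0], [-0.01, -0.17, -0.99, 911.18], [0.0, 0.0, 0.0, 1.0]]
top coded_tile 0.76 [243. 234.  48.  25.] 832 [471.7 208.1  23. ] [447. 163.  19.] [500. 257.  26.]
top blank_tile_a 0.74 [311. 230.  41.  47.] 917 [484.   66.5  23. ] [441.  30.  14.] [530. 101.  26.]
top blank_tile_a 0.67 [268. 174.  31.  49.] 878 [605.6 154.9  
[... 516 characters left out ...]
2.] 367 [474.1 204.6  25.1] [448. 162.  19.] [502. 260.  27.]
side blank_tile_a 0.86 [281. 233.  39.  29.] 487 [480.7  62.6  25.1] [440.  30.  20.] [529.  99.  27.]
side blank_tile_a 0.8 [318. 201.  40.  19.] 392 [606.1 152.3  25. ] [560. 126.  19.] [653. 181.  27.]
side kiln_shelf 0.98 [297. 216. 134.  86.] 5076 [541.8 108.1  17. ] [418.   4.   7.] [665. 271.  19.]
side kiln_shelf 0.33 [378. 284. 101. 101.] 6187 [ 568.5 -213.4   82.5] [ 523. -258.    9.] [ 632. -106.   96.]
side tile_reader 0.75 [378. 282.  94.  99.] 6208 [ 568.3 -212.6   82.4] [ 523. -258.    9.] [ 632. -106.   96.]
side dust_gate 0.93 [346. 274.  24.  42.] 600 [ 524.4 -170.9   84.4] [ 523. -189.   43.] [ 541. -130.  112.]
```

```bash
cat > m.py <<'E'
from h import *
out=[]
for n in("top","side"):
    im,d,w=cloud(n)
    for q in("coded_tile","blank_tile_a"):
        for s in silhouettes(n,q)[:3]:
            P=w[s["mask"]];P=P[(P[:,2]>20.5)]
            r=cv2.minAreaRect(P[:,:2].astype(np.float32)); print(n,q,round(s["score"],2),np.round(r[0],1),np.round(r[1],1),round(r[2],1),np.nanmedian(P[:,2]).round(1))
    R=w[(w[...,0]>490)&(w[...,0]<660)&(w[...,1]>-290)&(w[...,1]<-80)&(abs(w[...,2]-82)<3)]
    r=cv2.minAreaRect(R[:,:2].astype(np.float32)); print(n,"readertop",np.round(r[0],1),np.round(r[1],1),round(r[2],2),len(R))
    F=w[(w[...,0]>490)&(w[...,0]<560)&(w[...,1]>-290)&(w[...,1]<-80)&(w[...,2]>92)&(w[...,2]<125)]
    print("fin",len(F),F.min(0).round(1),F.max(0).round(1),F.mean(0).round(1))
    c=(slice(130,280),slice(200,480)) if n=="top" else (slice(170,345),slice(220,440))
    o=cv2.resize(im[c],None,fx=2.85 if n=="top" else 3.2,fy=2.85 if n=="top" else 3.2,interpolation=cv2.INTER_CUBIC)
    cv2.imwrite(f"pics/{n}_c1.png",o[...,::-1]); print(o.shape)
E
python3 m.py
```

```text
top blank_tile_a 0.95 [603.7 155.5] [38.8 99. ] 71.7 23.1
top readertop [ 576.  -180.8] [156.7 110.8] 89.64 3231
fin 74 [ 521.4 -185.    92.8] [ 538.6 -171.5  112.8] [ 529.6 -176.6  106.8]
(428, 798, 3)
side coded_tile 0.7 [473.6 211.9] [ 41.6 101.7] 19.8 25.3
side coded_tile 0.29 [606.9 157.3] [43.5 99.6] 71.1 25.2
side blank_tile_a 0.77 [485.6  66.4] [97.7 40.7] 32.3 25.1
side blank_tile_a 0.71 [606.9 157.1] [43.1 99.8] 70.5 25.2
side readertop [ 578.6 -179.7] [157.3 112.5] 89.12 2810
fin 142 [ 523.4 -185.    92. ] [ 542.5 -172.   113.2] [ 531.5 -180.3  104.7]
(560, 704, 3)
```

View pics/top_c1.png

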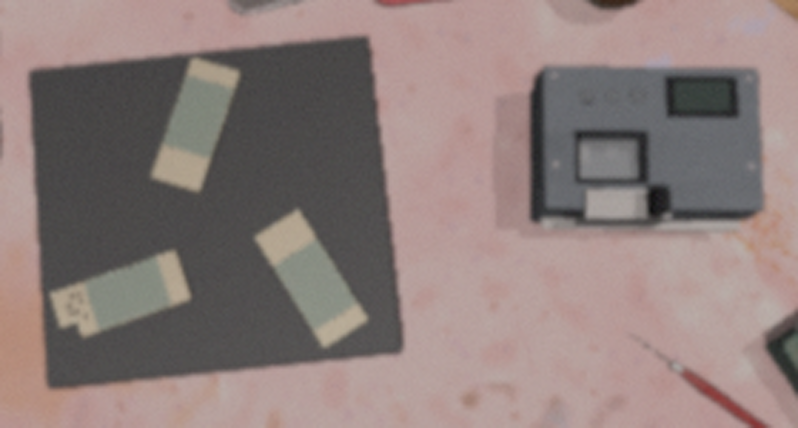

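View pics/side_c1.png

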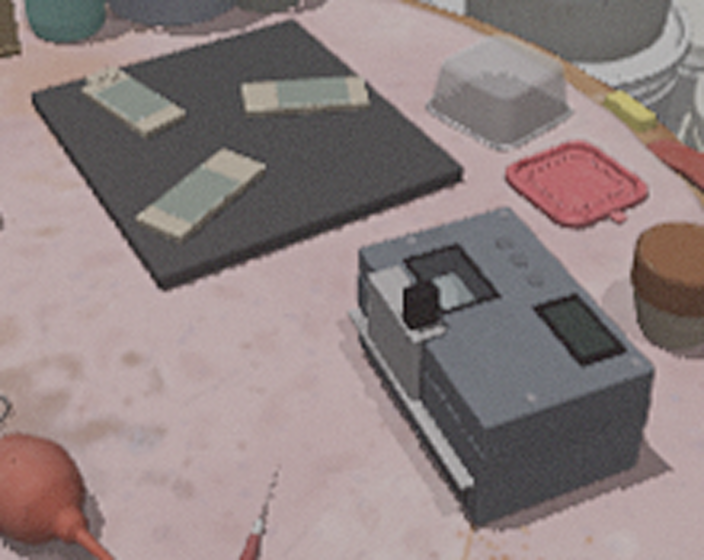

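The top view shows the coded tile at crop px (120,290): dots and notch at its left end, notch at the lower-left corner, so the coded end points to yaw ≈ 110°. The black fin is at about crop px (658,200), with the gate shut. The side view agrees, and shows a rail in front of the reader. I'll start with the gate.

>>> play_rows --pt "10 -22 0" --pt "20 -45 0" --pt "20 -45 0" --pt "20 -45 0" --pt "20 -45 0" --pt "20 -45 0" --pt "20 -45 0" --pt "20 -45 0" --pt "20 -45 0" --pt "20 -45 0" --pt "20 -45 0" --pt "20 -45 0" --turn '[0.03,0.03,0.03,0.03,0.03,0.03,0.03,0.03,0.03,0.03,0.03,0.01]' --grip -1

```text
clock: 2.1
position: [437.6, 65.6, 232.8]
ee_rot: [0.717, -0.697, 0.0, -0.005]
contact_force: [1.7, 0.8, 0.2]
gripper_width: 0.1
```

>>> play_rows --pt "18 -40 0" --pt "18 -40 0" --pt "18 -40 0" --pt "18 -40 0" --pt "15 -35 0" --pt "8 -15 0" --pt "0 0 0" --turn '[-0.01,-0.01,-0.01,0,0,0,0]'

```text
clock: 2.8
position: [536.8, -159.9, 234.0]
ee_rot: [-0.703, 0.711, -0.002, 0.007]
contact_force: [-0.2, 0.2, -0.4]
gripper_width: 0.0
```

Run:
```python
from h import *
s=arm.read_state(); print(s["position"],s["ee_rot"],s["contact_force"],s["clock"])
for n in("top","side"):
    im,d,w=cloud(n)
    # body-only top face: back edge and sides
    z=w[...,2]
    m=(w[...,0]>535)&(w[...,0]<660)&(w[...,1]>-290)&(w[...,1]<-80)&(abs(z-82)<3)
    P=w[m]
    for lo,hi in((-250,-220),(-220,-190),(-190,-160),(-160,-130),(-130,-108)):
        q=P[(P[:,1]>lo)&(P[:,1]<hi)]
        if len(q):print(n,lo,"xmax",np.percentile(q[:,0],[98,100]).round(1))
    for lo,hi in((550,570),(570,590),(590,610),(610,630)):
        q=P[(P[:,0]>lo)&(P[:,0]<hi)]
        if len(q):print(n,lo,"y",np.percentile(q[:,1],[0,1,99,100]).round(1))
```

```text
[ 536.80671198 -159.85802012  234.02193736] [-0.70327169  0.71088494 -0.00215207  0.00684748] [-0.16012848  0.18938369 -0.43662312] 2.8
top -250 xmax [553.1 555. ]
top -220 xmax [555.1 557.5]
top -190 xmax [559.2 561.3]
top -160 xmax [582.1 584.4]
top 550 y [-226.4 -225.6 -173.9 -173.8]
top 570 y [-148.8 -148.7 -131.2 -130.7]
side -250 xmax [630.3 633. ]
side -220 xmax [631.  634.1]
side -190 xmax [632.6 633.4]
side -160 xmax [634.  635.2]
side -130 xmax [632.5 635.2]
side 550 y [-257.7 -257.3 -102.8  -99.8]
side 570 y [-258.5 -257.6 -104.  -101.6]
side 590 y [-258.2 -257.6 -104.7 -102.2]
side 610 y [-259.8 -258.  -104.4 -102.1]
```

>>> play_rows --pt "-5 15 -20" --pt "-1 3 -40" --pt "0 0 -40" --pt "0 0 -25" --pt "0 0 -12" --pt "0 0 0" --turn '[-0.005,-0.005,0,0,0,0]'

```text
clock: 3.5
position: [527.7, -132.2, 97.1]
ee_rot: [-0.704, 0.71, -0.004, 0.01]
contact_force: [-0.0, -0.2, 0.3]
gripper_width: 0.1
```

>>> play_rows --pt "3 -6 -2" --pt "0 -8 -1" --pt "0 -8 0" --pt "0 -8 0" --pt "0 -8 0" --pt "0 -8 0" --pt "0 -8 0" --pt "0 -8 0" --turn '[0,0,0,0,0,0,0,0]'

```text
clock: 4.3
position: [532.4, -196.8, 98.1]
ee_rot: [-0.705, 0.709, -0.006, 0.013]
contact_force: [0.8, 2.0, -0.4]
gripper_width: 0.4
```

>>> play_rows --pt "0 -6 -2" --pt "0 -6 0" --pt "0 -4 0" --pt "0 -4 0" --pt "0 -3 0" --pt "0 -3 0" --turn '[0,0,0,0,0,0]'

```text
clock: 4.9
position: [532.7, -208.2, 96.4]
ee_rot: [-0.703, 0.71, 0.002, 0.022]
contact_force: [-1.3, 12.6, 3.3]
gripper_width: -0.1
```

>>> play_rows --pt "0 -4 0" --pt "0 -4 0" --pt "0 -3 0" --turn '[0,0,0]'

```text
clock: 5.2
position: [532.7, -208.0, 96.7]
ee_rot: [-0.704, 0.71, 0.009, 0.027]
contact_force: [-1.4, 12.4, 3.9]
gripper_width: -0.1
```

Run:
```python
from h import *
for n in("side","top"):
    im,d,w=cloud(n)
    for s in silhouettes(n,"dust_gate")[:2]:
        P=w[s["mask"]];P=P[~np.isnan(P[:,0])]; F=P[(P[:,2]>92)&(P[:,2]<118)]
        print(n,s["score"],np.percentile(P,[2,98],axis=0).round(1).tolist(),len(F),np.percentile(F,[2,98],axis=0).round(1).tolist() if len(F) else 0)
    if n=="side": cv2.imwrite("pics/side2.png",cv2.resize(im[200:350,280:460],None,fx=4,fy=4,interpolation=cv2.INTER_CUBIC)[...,::-1])
```

```text
side 0.63 [[521.8, -238.9, 39.7], [539.7, -181.2, 112.1]] 164 [[522.3, -233.5, 92.7], [540.3, -219.1, 112.9]]
top 0.6 [[519.5, -235.2, 51.5], [522.3, -209.8, 97.5]] 6 [[520.1, -227.5, 92.5], [522.5, -221.6, 103.3]]
```

View pics/side2.png

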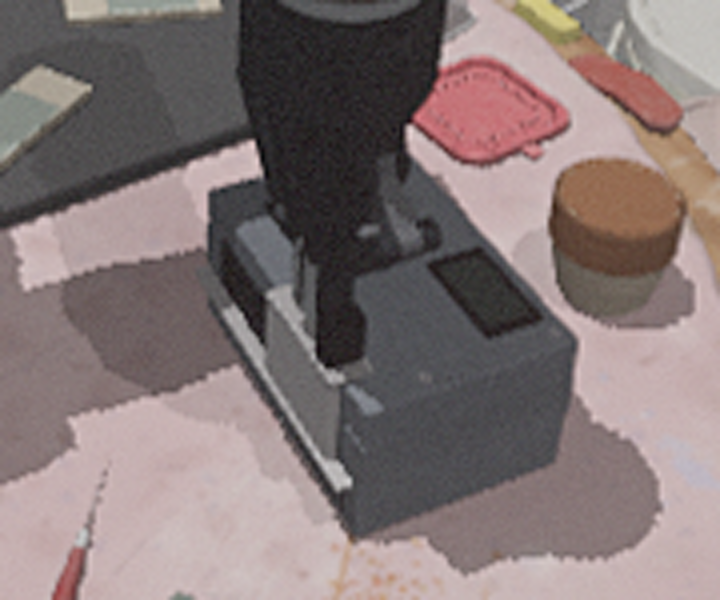

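>>> play_rows --pt "0 -9 0" --pt "0 -9 0" --turn '[0,0]'

```text
clock: 5.6
position: [532.5, -209.3, 96.7]
ee_rot: [-0.703, 0.711, 0.018, 0.035]
contact_force: [0.2, 44.4, 12.8]
gripper_width: 0.2
```

>>> play_rows --pt "0 8 0" --pt "0 10 0" --pt "0 0 15" --pt "0 0 30" --pt "0 0 40" --pt "0 0 20" --pt "0 0 0" --turn '[0,0,0,0,0,0,0]'

```text
clock: 6.3
position: [532.6, -190.5, 205.1]
ee_rot: [-0.704, 0.709, 0.017, 0.033]
contact_force: [-0.2, -0.6, 0.1]
gripper_width: 0.3
```

Run:
```python
from h import *
for n in("top","side"):
    im,d,w=cloud(n)
    for y0 in range(-420,-255,20):
        r=[]
        for x0 in range(500,700,20):
            q=w[(w[...,0]>=x0)&(w[...,0]<x0+20)&(w[...,1]>=y0)&(w[...,1]<y0+20)][:,2]
            r.append(int(np.nanmax(q)) if len(q) else -1)
        print(n,y0,r)
```

```text
top -420 [48, 4, 3, -1, -1, -1, -1, -1, -1, -1]
top -400 [49, 4, 2, -1, -1, -1, -1, -1, -1, -1]
top -380 [4, 3, 3, -1, -1, -1, -1, -1, -1, -1]
top -360 [3, 4, 4, -1, -1, -1, -1, -1, -1, -1]
top -340 [3, 3, -2, -1, -1, -1, -1, -1, -1, -1]
top -320 [3, 5, 3, -1, -1, -1, -1, -1, -1, -1]
top -300 [2, 3, 4, -1, -1, -1, -1, -1, -1, -1]
top -280 [4, 3, -1, -1, -1, -1, -1, -1, -1, -1]
top -260 [560, 560, 557, -1, -1, -1, -1, -1, -1, -1]
side -420 [49, -1, -1, 1, 2, -15, -15, -18, -1, -1]
side -400 [49, 2, 4, 4, 3, 3, 0, -16, -18, -1]
side -380 [46, 3, 3, 3, 4, 4, 3, 1, -15, -16]
side -360 [4, 3, 4, 3, 4, 3, 3, 3, 1, -16]
side -340 [3, 4, 3, 4, 4, 4, 3, 3, 3, 3]
side -320 [4, 4, 3, 4, 4, 4, 3, 3, 3, 2]
side -300 [3, 4, 4, 3, 4, 4, 4, 4, 3, 3]
side -280 [4, 3, 3, 3, 4, 4, 3, 4, 3, 3]
side -260 [519, 518, 517, 84, 86, 85, 86, 3, 4, 3]
```

>>> play_rows --pt "20 -34 0" --pt "20 -34 0" --pt "17 -30 0" --pt "4 -4 -30" --pt "0 0 -45" --pt "0 0 -45" --pt "0 0 -20" --pt "0 0 0" --turn '[0,0,0,0,0,0,0,0]'

```text
clock: 7.2
position: [584.5, -296.6, 40.9]
ee_rot: [-0.702, 0.711, 0.03, 0.026]
contact_force: [0.6, 0.4, -0.2]
gripper_width: 0.2
```

>>> play_rows --pt "2 10 5" --pt "0 10 3" --pt "0 6 0" --pt "0 5 0" --pt "0 5 0" --pt "0 5 0" --pt "0 5 0" --turn '[0,0,0,0,0,0,0]'

```text
clock: 7.9
position: [586.3, -271.0, 49.4]
ee_rot: [-0.703, 0.711, 0.015, 0.016]
contact_force: [0.7, -20.2, -13.1]
gripper_width: -0.6
```

>>> play_rows --pt "0 5 0" --pt "0 5 0" --pt "0 5 0" --pt "0 5 0" --turn '[0,0,0,0]'

```text
clock: 8.3
position: [586.6, -271.5, 49.9]
ee_rot: [-0.702, 0.712, 0.002, 0.01]
contact_force: [1.4, -22.5, -13.2]
gripper_width: -0.2
```

>>> play_rows --pt "0 5 0" --pt "0 4 0" --pt "0 -8 0" --pt "0 -8 10" --pt "0 0 35" --pt "-10 0 45" --pt "-10 10 45" --pt "-10 30 20" --pt "-10 45 10" --pt "-10 45 0" --pt "-10 45 0" --pt "-10 45 0" --turn '[0,0,0,0,0,0,0,-0.1,-0.1,-0.1,-0.1,-0.1]' --grip 1

```text
clock: 9.5
position: [516.9, -77.4, 243.3]
ee_rot: [-0.495, 0.869, -0.023, 0.012]
contact_force: [0.8, 1.1, 0.5]
gripper_width: 85.7
```

Run:
```python
from h import *
for n in("top","side"):
    im,d,w=cloud(n)
    p=eyes.camera_params(n);K=np.array(p["camera_matrix"]);T=np.linalg.inv(p["camera_from_world"])
    for s in silhouettes(n,"coded_tile")[:2]:
        m=s["mask"].astype(np.uint8)
        (cx,cy)=np.argwhere(m)[:, ::-1].mean(0)
        c=max(cv2.findContours(m,cv2.RETR_EXTERNAL,cv2.CHAIN_APPROX_NONE)[0],key=len)[:,0]
        # project contour on the plane z=23
        r=(T[:3,:3]@np.linalg.inv(K)@np.c_[c,np.ones(len(c))].T).T
        P=T[:3,3]+r*((23-T[2,3])/r[:,2])[:,None]
        R=cv2.minAreaRect(P[:,:2].astype(np.float32)); print(n,round(s["score"],2),np.round(R[0],1),np.round(R[1],1),round(R[2],1))
```

>>> play_rows --pt "-3 22 0" --pt "-3 22 0" --pt "-3 22 0" --pt "-3 22 0" --pt "-3 22 0" --pt "-3 22 0" --pt "-3 22 0" --pt "-3 22 0" --pt "-3 22 0" --pt "-3 22 0" --pt "-3 22 0" --pt "0 0 0" --turn '[-0.065,-0.065,-0.065,-0.065,-0.065,-0.065,-0.065,-0.065,-0.065,-0.065,-0.065,0]'

```text
clock: 10.9
position: [488.3, 165.6, 253.7]
ee_rot: [-0.142, 0.989, -0.025, 0.01]
contact_force: [-0.0, -0.0, -0.4]
gripper_width: 85.4
```

>>> play_rows --pt "-3 10 -20" --pt "-3 9 -40" --pt "0 0 -45" --pt "0 0 -45" --pt "0 0 -30" --pt "0 0 -10" --pt "0 0 0" --turn '[0.03,0.03,0,0,0,0,0]'

```text
clock: 11.6
position: [487.9, 180.2, 64.9]
ee_rot: [-0.173, 0.985, -0.021, 0.018]
contact_force: [0.7, -0.1, 0.8]
gripper_width: 85.4
```

Run:
```python
from h import *
im,d,w=cloud("side"); cv2.imwrite("pics/side3.png",cv2.resize(im[140:270,210:350],None,fx=4.5,fy=4.5,interpolation=cv2.INTER_CUBIC)[...,::-1])
s=arm.read_state(); print(s["position"],s["ee_rot"])
p=eyes.camera_params("side");K=np.array(p["camera_matrix"]);T=np.array(p["camera_from_world"])
for s in silhouettes("side","coded_tile")[:2]:print(s["score"],s["bbox"])
for q in([482,184.5,23],[472.5,211,23],[455.5,258,23]):
    c=T@np.r_[q,1];u=K@c[:3];print(((u[:2]/u[2])-[210,140])*4.5)
```

```text
[488.39368631 180.65952903  65.78520553] [-0.17283712  0.98456019 -0.02074975  0.01838492]
0.72 [359.5, 291.2, 27.7, 46.6]
0.51 [262.1, 200.8, 30.3, 18.7]
[251.08942541 291.25314652]
[221.47716222 272.04524266]
[171.14459381 239.61473666]
```

View pics/side3.png

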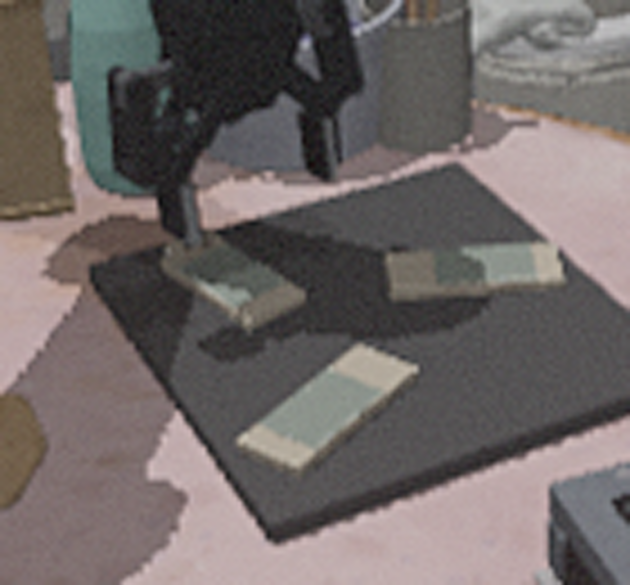

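The side view shows the open hand above the tile. One finger is beyond its far (coded) part at crop px (190,220). The tile spans crop px (165,260) to (305,292). My estimate may be off along the tile, so I'll refit it from the first, unobstructed pictures.

Run:
```python
from h import *
from scipy.optimize import minimize
for n in("top","side"):
    im=cv2.imread(f"pics/{n}0.png").astype(int)
    p=eyes.camera_params(n);K=np.array(p["camera_matrix"]);T=np.array(p["camera_from_world"])
    g=im.sum(2)/3
    def proj(X):
        c=X@T[:3,:3].T+T[:3,3];u=c@K.T;return u[:,:2]/u[:,2:]
    def poly(x,notch,z=(23,15)):
        a,b,t=x;L=np.array([[-50,-20],[50,-20],[50,8],[37,8],[37,20],[-50,20]] if notch else [[-50,-20],[50,-20],[50,20],[-50,20]],float)
        R=np.array([[np.cos(t),-np.sin(t)],[np.sin(t),np.cos(t)]]);q=L@R.T+[a,b]
        out=[]
        for zz in z: out.append(proj(np.c_[q,np.full(len(q),zz)]))
        return out
    S=8
    def mask(x,notch):
        A,B=poly(x,notch); m=np.zeros((400*S//2,640*S//2),np.uint8)
        f=lambda P:np.round((P+.5)*S/2-.5).astype(np.int32)
        cv2.fillPoly(m,[f(A)],255)
        for i in range(len(A)):
            j=(i+1)%len(A);cv2.fillConvexPoly(m,f(np.array([A[i],A[j],B[j],B[i]])),255)
        return cv2.resize(m,(640,400),interpolation=cv2.INTER_AREA)/255.
    for name,x0,notch in(("coded",[472,210,np.radians(109.8)],1),("a",[485,66.4,np.radians(32)],0),("b",[605,156,np.radians(-19+180)],0)):
        u=proj(np.array([[x0[0],x0[1],20.]]))[0].astype(int)
        sl=(slice(u[1]-32,u[1]+32),slice(u[0]-38,u[0]+38))
        G=np.clip((g-75)/(130-75),0,1)[sl]
        yy,xx=np.mgrid[sl]
        near=cv2.dilate((mask(x0,notch)>0).astype(np.uint8),np.ones((13,13)))[sl]>0
        cost=lambda x:((mask([x[0],x[1],x[2]/50],notch)[sl]-G)[near]**2).sum()
        best=minimize(cost,[x0[0],x0[1],x0[2]*50],method="Nelder-Mead",options=dict(initial_simplex=np.array([[x0[0]+d0,x0[1]+d1,x0[2]*50+d2] for d0,d1,d2 in((-4,-4,-3),(5,0,0),(0,5,0),(0,0,4))])))
        print(n,name,best.x[:2].round(1),np.degrees(best.x[2]/50).round(1),round(best.fun,1),near.sum())
```

```text
top coded [472.9 211.7] 109.3 83.5 2111
top a [485.9  67.3] 32.4 75.4 2181
top b [606.  157.5] 162.0 103.4 2059
side coded [473.6 223.2] 108.0 180.5 1304
side a [487.8  73.2] 32.1 88.4 1650
side b [608.3 163.8] 165.2 139.8 1281
```

>>> play_rows --pt "-4 3 -15" --pt "-2 2 -15" --pt "0 0 -10" --pt "0 0 -6" --pt "0 0 0" --turn '[-0.01,0,0,0,0]'

```text
clock: 12.2
position: [489.7, 190.6, 28.7]
ee_rot: [-0.168, 0.985, -0.015, 0.029]
contact_force: [0.5, -0.6, -0.3]
gripper_width: 85.7
```

Run:
```python
from h import *
for i in range(5):
    eyes.get_image("top"); s=arm.read_state(); print(s["position"].round(2),s["ee_rot"].round(4),s["joints"].round(4))
```

```text
[490.08 190.78  29.13] [-0.1683  0.9852 -0.0153  0.0293] [ 0.7117  0.4427 -0.5547  0.1095 -0.5417 -0.4662]
[490.08 190.82  29.21] [-0.1683  0.9852 -0.0152  0.0293] [ 0.7118  0.4425 -0.5547  0.1095 -0.5417 -0.4663]
[489.96 190.76  29.16] [-0.1683  0.9852 -0.0152  0.0292] [ 0.7118  0.4425 -0.5549  0.1094 -0.5417 -0.4663]
[489.87 190.71  29.07] [-0.1683  0.9852 -0.0153  0.0292] [ 0.7118  0.4426 -0.555   0.1093 -0.5416 -0.4663]
[489.78 190.66  28.99] [-0.1682  0.9852 -0.0153  0.0291] [ 0.7118  0.4427 -0.5552  0.1093 -0.5416 -0.4663]
```

>>> play_rows --pt "-5 -4 -4" --pt "-3 -2 -4" --pt "-1 0 -4" --pt "0 0 -1" --pt "0 0 0" --turn '[0,0,0,0,0]'

```text
clock: 12.95
position: [479.7, 183.8, 15.2]
ee_rot: [-0.168, 0.985, -0.015, 0.029]
contact_force: [-0.0, 0.4, 0.6]
gripper_width: 85.7
```

>>> play_rows --pt "2 1 -1" --pt "0 0 0" --pt "0 0 0" --pt "0 0 0" --pt "0 0 0" --pt "0 0 0" --pt "0 0 0" --pt "0 0 0" --turn '[0,0,0,0,0,0,0,0]' --grip -1

```text
clock: 13.75
position: [480.0, 183.8, 15.5]
ee_rot: [-0.168, 0.985, -0.017, 0.027]
contact_force: [-0.0, -0.0, -1.2]
gripper_width: 38.0
```

>>> play_rows --pt "0 0 8" --pt "0 0 15" --pt "0 0 20" --pt "0 0 20" --pt "0 0 20" --pt "0 0 15" --pt "0 0 10" --pt "0 0 0" --turn '[0,0,0,0,0,0,0,0]'

```text
clock: 14.55
position: [479.3, 183.0, 129.2]
ee_rot: [-0.168, 0.985, -0.017, 0.026]
contact_force: [0.1, 0.1, -1.5]
gripper_width: 37.9
```

Run:
```python
from h import *
im,d,w=cloud("side"); a=cv2.resize(im[100:260,190:370],None,fx=3,fy=3,interpolation=cv2.INTER_CUBIC)
cv2.imwrite("pics/side4.png",a[...,::-1])
s=arm.read_state(); print(s["position"],s["ee_rot"].round(4),s["contact_force"],s["gripper_width"])
```

```text
[478.81047284 182.59696687 128.32506668] [-0.1677  0.9854 -0.0174  0.0252] [-0.11779114 -0.10952274 -1.79169685] 38.14451603234122
```

View pics/side4.png

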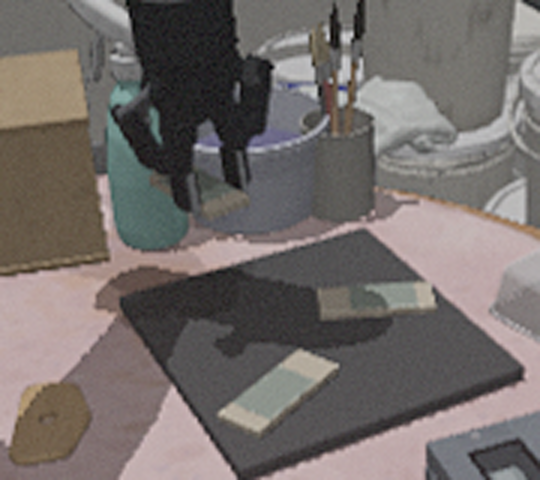

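>>> play_rows --pt "-2 -10 0" --pt "-3 -17 0" --pt "-3 -17 0" --pt "-3 -17 0" --pt "-3 -17 0" --pt "-3 -17 0" --pt "-3 -17 0" --pt "-3 -17 0" --pt "-3 -17 0" --pt "-3 -17 0" --pt "-3 -17 0" --pt "0 0 0" --turn '[-0.06,-0.09,-0.09,-0.09,-0.09,-0.09,-0.09,-0.09,-0.09,-0.09,-0.09,0]'

```text
clock: 15.8
position: [436.6, -7.2, 115.8]
ee_rot: [0.325, 0.945, -0.032, 0.001]
contact_force: [-0.6, 0.1, -1.1]
gripper_width: 38.3
```

>>> play_rows --pt "-1 -12 1" --pt "-1 -16 1" --pt "-1 -16 1" --pt "-2 -16 1" --pt "-2 -16 1" --pt "-2 -16 1" --pt "-2 -16 0" --pt "-1 -14 0" --pt "0 -8 0" --pt "0 0 0" --turn '[-0.09,-0.1,-0.1,-0.1,-0.1,-0.1,-0.1,-0.1,-0.05,0]'

```text
clock: 16.8
position: [422.7, -138.5, 115.5]
ee_rot: [0.688, 0.725, -0.033, -0.017]
contact_force: [-0.6, 0.3, -0.9]
gripper_width: 37.8
```

>>> play_rows --pt "0 -6 0" --pt "0 -4 0" --pt "0 0 0" --turn '[-0.04,-0.025,0]'

```text
clock: 17.1
position: [422.8, -148.1, 114.9]
ee_rot: [0.711, 0.702, -0.032, -0.019]
contact_force: [0.4, -0.4, -0.9]
gripper_width: 38.0
```

```bash
cat > t.py <<'E'
from h import *
import sys
s=arm.read_state(); p=s["position"];q=s["ee_rot"]
print(s["clock"],p.round(1),q.round(4),"yaw",np.degrees(np.arctan2(2*q[0]*q[1],2*q[0]**2-1)).round(2),"F",s["contact_force"].round(1))
for n in("top","side"):
    im,d,w=cloud(n)
    b=p[2]+3
    m=(w[...,0]>p[0]+12)&(w[...,0]<p[0]+95)&(abs(w[...,1]-p[1])<32)&(abs(w[...,2]-b-3)<14)&(im.sum(2)>190)
    if len(sys.argv)>1: m&=w[...,0]<float(sys.argv[1])
    m=cv2.erode(m.astype(np.uint8),np.ones((2,2)))>0
    P=w[m]
    if len(P)<20: print(n,len(P)); continue
    A=np.c_[P[:,:2]-p[:2],np.ones(len(P))]; k=np.ones(len(P),bool)
    for _ in range(4):
        c=np.linalg.lstsq(A[k],P[k,2],rcond=None)[0]; r=abs(P[:,2]-A@c); k=r<2.5
    Q=P[k]; R=cv2.minAreaRect(Q[:,:2].astype(np.float32))
    f=[np.percentile(Q[(Q[:,0]>x)&(Q[:,0]<x+12)][:,1],[3,97]).round(1) for x in (p[0]+18,p[0]+40,p[0]+56)]
    print(n,k.sum(),"slope x,y",c[:2].round(3),"z at front",(c[2]+78*c[0]).round(1),"rect",np.round(R[0],1),np.round(R[1],1),round(R[2],1),"xmax",np.percentile(Q[:,0],98).round(1),f)
    cv2.imwrite(f"pics/t_{n}_{s['clock']:.1f}.png",cv2.resize(im[190:300,330:480] if n=="top" else im[190:330,260:440],None,fx=4,fy=4,interpolation=cv2.INTER_CUBIC)[...,::-1])
E
python3 t.py; ls pics
```

```text
17.1 [ 422.8 -148.1  114.9] [ 0.7115  0.7017 -0.0324 -0.0189] yaw 89.29 F [ 0.4 -0.4 -0.9]
top 0
side 375 slope x,y [-0.042  0.046] z at front 121.9 rect [ 470.1 -151.3] [38.  61.9] 89.6 xmax 499.9 [array([-169.1, -155. ]), array([-168.6, -136.1]), array([-169.1, -134.2])]
side0.png
side2.png
side3.png
side4.png
side_c1.png
t_side_17.1.png
top0.png
top_c1.png
```

>>> play_rows --pt "0 0 -12" --pt "0 0 -16" --pt "0 0 -16" --pt "0 0 -12" --pt "0 0 -5" --pt "0 0 0" --turn '[0,0,0,0,0,0]'

```text
clock: 17.8
position: [424.4, -146.5, 53.4]
ee_rot: [0.71, 0.704, -0.031, -0.017]
contact_force: [-1.1, -0.4, -0.1]
gripper_width: 38.0
```

```bash
python3 t.py 512; ls -t pics|head -2
```

```text
17.8 [ 424.4 -146.5   53.4] [ 0.7095  0.7038 -0.0308 -0.0171] yaw 89.6 F [-1.1 -0.4 -0.1]
top 0
side 339 slope x,y [-0.036  0.047] z at front 61.3 rect [ 472.4 -149.6] [38.3 61.2] 88.6 xmax 501.7 [array([-167.1, -159.1]), array([-166.6, -136.3]), array([-168. , -132.1])]
t_side_17.8.png
t_side_17.1.png
```

>>> play_rows --pt "0 -1.5 -3" --pt "3 0 -1" --pt "0 0 0" --turn '[-0.004,0,0]'

```text
clock: 18.2
position: [429.6, -148.2, 51.4]
ee_rot: [0.711, 0.702, -0.029, -0.015]
contact_force: [0.7, 0.4, -0.1]
gripper_width: 37.8
```

```bash
python3 t.py 514; ls -t pics|head -1
```

```text
18.2 [ 429.6 -148.2   51.4] [ 0.711   0.7025 -0.0288 -0.0151] yaw 89.37 F [ 0.7  0.4 -0.1]
top 0
side 324 slope x,y [-0.034  0.048] z at front 59.1 rect [ 477.6 -150.6] [39.1 61.5] 87.4 xmax 506.1 [array([-169. , -160.6]), array([-168.7, -137.3]), array([-170.2, -134.1])]
t_side_18.2.png
```

View pics/t_side_17.8.png

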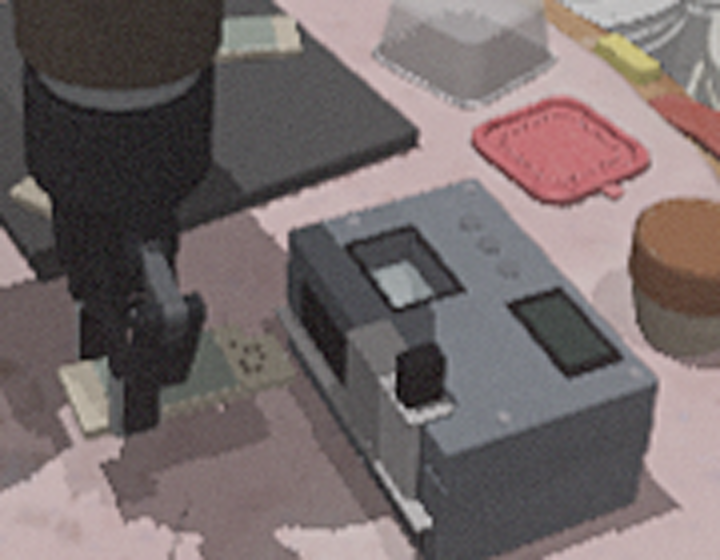

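>>> play_rows --pt "6 0 -1" --pt "7 0 -1" --pt "7 0 0" --pt "7 0 0" --pt "6 0 0" --pt "0 0 0" --turn '[0,0,0,0,0,0]'

```text
clock: 18.9
position: [466.0, -148.2, 49.3]
ee_rot: [0.711, 0.703, -0.029, -0.015]
contact_force: [0.8, 0.0, -0.3]
gripper_width: 37.8
```

```bash
python3 t.py 514; ls -t pics|head -1
```

```text
18.9 [ 466.  -148.2   49.3] [ 0.7109  0.7025 -0.0286 -0.0148] yaw 89.38 F [ 0.8  0.  -0.3]
top 0
t_side_18.2.pngTraceback (most recent call last):
  File "t.py", line 17, in <module>
    f=[np.percentile(Q[(Q[:,0]>x)&(Q[:,0]<x+12)][:,1],[3,97]).round(1) for x in (p[0]+18,p[0]+40,p[0]+56)]
       ~~~~~~~~~~~~~^^^^^^^^^^^^^^^^^^^^^^^^^^^^^^^^^^^^^^^^^
    return _quantile_unchecked(
        a, q, axis, out, overwrite_input, method, keepdims, weights)
    return _ureduce(a,
                    func=_quantile_ureduce_func,
    ...<5 lines>...
                    overwrite_input=overwrite_input,
                    method=method)
    r = func(a, **kwargs)
    result = _quantile(arr,
                       quantiles=q,
    ...<2 lines>...
                       out=out,
                       weights=wgt)
    slices_having_nans = np.isnan(arr[-1, ...])
                                  ~~~^^^^^^^^^
IndexError: index -1 is out of bounds for axis 0 with size 0
```

>>> play_rows --pt "4 0 0" --pt "4 0 0" --pt "4 0 0" --pt "3 0 0" --pt "0 0 0" --turn '[0,0,0,0,0]'

```text
clock: 19.5
position: [480.3, -148.2, 49.2]
ee_rot: [0.711, 0.702, -0.029, -0.016]
contact_force: [0.2, 0.6, -1.7]
gripper_width: 37.7
```

>>> play_rows --pt "3 0 0" --pt "3 0 0" --pt "3 0 0" --pt "2 0 0" --turn '[0,0,0,0]'

```text
clock: 19.9
position: [491.8, -148.2, 49.2]
ee_rot: [0.711, 0.702, -0.029, -0.016]
contact_force: [-0.4, 0.5, -1.6]
gripper_width: 37.9
```

>>> play_rows --pt "2 0 0" --pt "2 0 0" --pt "2 0 0" --turn '[0,0,0]'

```text
clock: 20.2
position: [494.3, -148.2, 48.4]
ee_rot: [0.711, 0.702, -0.032, -0.019]
contact_force: [-4.0, 0.9, 1.7]
gripper_width: 38.0
```

>>> play_rows --pt "4 0 0" --pt "4 0 0" --pt "4 0 0" --turn '[0,0,0]'

```text
clock: 20.5
position: [500.1, -148.2, 47.5]
ee_rot: [0.712, 0.701, -0.037, -0.025]
contact_force: [-11.1, 1.3, 4.3]
gripper_width: 38.1
```

>>> play_rows --pt "4 0 0.5" --pt "4 0 0.5" --turn '[0,0]'

```text
clock: 20.7
position: [500.3, -148.3, 47.4]
ee_rot: [0.712, 0.7, -0.044, -0.032]
contact_force: [-8.0, 0.4, 3.5]
gripper_width: 38.2
```

Run:
```python
from h import *
s=arm.read_state(); print(s["position"],s["ee_rot"].round(4),s["contact_force"])
im,d,w=cloud("side")
cv2.imwrite("pics/side5.png",cv2.resize(im[220:320,275:395],None,fx=6,fy=6,interpolation=cv2.INTER_CUBIC)[...,::-1])
m=(w[...,0]>465)&(w[...,0]<522)&(abs(w[...,1]+150)<30)&(abs(w[...,2]-56)<9)&(im.sum(2)>190)
P=w[m];A=np.c_[P[:,:2]-[500,-150],np.ones(len(P))];k=np.ones(len(P),bool)
for _ in range(5):
    c=np.linalg.lstsq(A[k],P[k,2],rcond=None)[0];k=abs(P[:,2]-A@c)<2
print(k.sum(),c.round(3),P[k].min(0),P[k].max(0))
im,d,w=cloud("top")
for q in silhouettes("top","coded_tile")[:2]: print(q["score"],q["bbox"],np.nanmedian(w[q["mask"]],0))
cv2.imwrite("pics/top5.png",cv2.resize(im[150:250,350:480],None,fx=6,fy=6,interpolation=cv2.INTER_CUBIC)[...,::-1])
```

```text
[ 500.25517526 -148.26676166   47.38076881] [ 0.7124  0.6997 -0.0437 -0.0316] [-8.02344262  0.40042989  3.46475144]
190 [-7.0000e-03  4.0000e-02  5.7034e+01] [ 480.1262009  -173.92004137   54.27503128] [ 521.87987843 -123.38431616   59.25691768]
0.48 [413.6, 226.1, 17.5, 3.5] [ 486.33191727 -146.32195889   55.53814222]
0.33 [268.8, 174.9, 26.5, 43.2] [603.7345785  155.22237394  23.09749112]
```

View pics/side5.png

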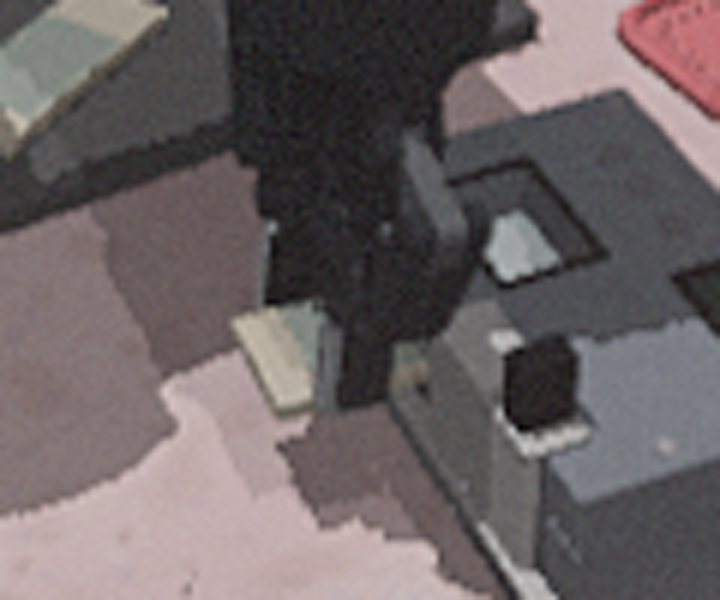

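>>> play_rows --pt "6 0 0" --pt "6 0 0" --turn '[0,0]'

```text
clock: 21.05
position: [500.4, -148.8, 46.2]
ee_rot: [0.713, 0.698, -0.053, -0.041]
contact_force: [-13.0, 1.0, 6.9]
gripper_width: 38.0
```

Run:
```python
from h import *
for i in range(4):
    im,d,w=cloud("side"); s=arm.read_state(); print(s["clock"],s["position"].round(1),s["ee_rot"].round(3),s["contact_force"].round(1),s["gripper_width"])
m=(w[...,0]>465)&(w[...,0]<522)&(abs(w[...,1]+150)<30)&(abs(w[...,2]-56)<9)&(im.sum(2)>190)
P=w[m]; print(np.percentile(P,[0,2],axis=0).round(1))
```

```text
21.1 [ 500.4 -148.9   46. ] [ 0.713  0.698 -0.053 -0.042] [-13.1  -0.8   6.6] 38.0619742742671
21.15 [ 500.4 -148.9   46. ] [ 0.713  0.698 -0.053 -0.041] [-12.5  -0.4   6.9] 38.60555876682099
21.2 [ 500.4 -148.9   46. ] [ 0.713  0.698 -0.053 -0.041] [-12.8  -1.    5.9] 38.07255637549765
21.25 [ 500.4 -148.9   46. ] [ 0.713  0.698 -0.053 -0.041] [-12.7   1.2   5.7] 38.0119873567461
[[ 479.5 -179.    48.2]
 [ 480.1 -173.4   49.4]]
```

```bash
python3 -c "
from bench import arm; print(arm.job_done())"
```

```text
the job is handed in; nothing more can be done
None
```

I slid the dust gate open to its stop, pushed the coded tile into the reader with the notched end first and the code up, and handed the job in at about 21 s. The arm is still gripping the tile and pressing it in.

**Last checks**
- **Tile home:** the tool stopped at x = 500.4 mm and stayed there when I pushed harder, with a steady 13 N against the 6.3 N pin spring. That was about 8 mm past my estimate of where it first met the pin. The camera puts the tile's rear end within about 2–3 mm of where it should be at home. The key block would have stopped it 11 mm short, so I judge that it is fully home.
- **Gate:** the fin moved about 50 mm and then stopped hard. The gate seems to have started about 10 mm open, which would make it fully open at 60 mm. The last picture showed it still open.
- **Other tiles:** I never touched the two blank tiles. One is still in its first position to within a millimetre; I did not measure the other again.

**Less than ideal**
- **Wrist tilt:** pushing on the gate tilted the wrist, and the tool cannot correct tilt directly. I pressed the shut fingers against the reader's right side to straighten it.
- **Tile angle:** the tile is rolled by about 2° in the throat. The hand itself leans by several degrees, but the tile lies nearly level along its length.
- **Contact force:** the fingers briefly pressed the gate fin at its stop with about 44 N. The 40 N limit is stated for the arm and the gripper's body, so I don't think fingertip contact counts, but I could not confirm that.
- **Camera disagreement:** the two cameras differed by about 2–3 mm, so I judged the final depth by contact.

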